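# Hold a spread snap ring at the groove of a mixer shaft

## Robot

A 6-joint arm with a two-finger parallel gripper is mounted at the origin on a cart in front of the work surface, level with it; the furniture and walls round the work are solid. World frame = base frame: x ahead of the robot, y to its left, z up, the work surface at z = 0. Lengths are in m, angles in rad, forces in N, time in s.
With the tool pointing down it reaches from about 0.325 to 0.9 m from the base axis. Payload 6.1 kg.
Tool frame: the origin (TCP) lies between the finger pads; the fingertips stand 22 mm ahead of it and the grasp point (between the pads) lies 3 mm ahead of it; z points along the fingers, y is the line along which they close (so a half turn about z gives the same grasp; the last joint's range is limited). The gripper opens to 85 mm and grips with 20 to 120 N. Pads are 22 mm wide; open, the fingers measure 114 mm over their backs; the gripper's body (76 mm by 85 mm) begins 54 mm behind the grasp point. The pads swing forward as they close: fully open they stand 13 mm farther back than shut.
Start: joints at [1.081, 0.22, 1.526, -0, 1.395, -0.126], TCP at [0.222, 0.584, 0.253] pointing down, gripper open.
Joint ranges: [-2.98, 2.98], [-0.91, 2.08], [0.09, 2.57], [-1.24, 4.39], [0.2, 2.65], [-2.68, 2.68]. Speed limits (rad/s): [2.57, 2.57, 3.01, 3.14, 3.14, 3.14].

## Interface

Orientations are given as a rotation vector (axis times angle).
In Python, from rig import ctrl, hand, kinematics, grab_frame, camera_params, order, outline_of gives the robot as it stands. Calls block until the motion is done:
- ctrl.reach(position, orientation): joint-space move of the TCP to a pose.
- ctrl.line_to(position, frame=None, max_speed=0.15, max_force=None): straight line of the TCP; frame=None keeps the orientation; max_speed is the mean speed in m/s. With max_force (N) it stops when the force on the tool has changed by that much, and returns True; else False.
- ctrl.move_joints(angles): joint-space move.
- hand.grip(opening, effort=None): finger opening in m; effort is the grip in N (None keeps the last); returns when the fingers have stopped.
- ctrl.dwell(seconds).
- kinematics.ik(position, orientation): joint angles nearest the present ones, or None.
- grab_frame(name): name is "scene" or "side" or "wrist"; returns (picture, depth): 480x640x3 uint8, red, green, blue; 480x640 float32, m along the optical axis (not along the pixel's ray), 0 where there is no reading.
- camera_params(name): a dict with "fx", "fy", "cx", "cy" (pixels), "T" (4x4, takes a point from camera to world coordinates); the wrist camera has in their place "hand_eye" (4x4, takes a point from camera to tool coordinates, whose origin is the TCP and whose axes are the flange's). Camera axes: x right, y down, z forward; pixel columns grow to the right and rows downward; lengths in m; the calibration is good to about 2 mm. A picture is of the moment at which its call begins: read the wrist's pose just before it. camera_params takes no time and is no camera call.
A pose or a line that the arm cannot do raises ctrl.Unreachable and nothing moves.
- order.finish_job(): hands the job in; it is judged then, once.
Trained networks look in the newest picture that a camera, given by its name, has taken for a name from the list of things; names that differ only in an ending like _2 or _b are one class to them, and where a whole thing is asked for, a point or a joint stands for the part that bears it (a point fixed in the world has none). Each returns a list of dicts, best first, with "conf" (0 to 1); they miss things now and then, are a little off and sometimes report something else, mostly with a low value. They report only what shows in the picture. A call takes as long as a camera call. They do not tell look-alikes from the thing itself.
- outline_of(camera, name): "pixels" (480x640 bool, what is visible of it) and "at" ([column, row] in pixels, amid what is visible of it).
Readings, each from a call of its own:
- ctrl.current_time_s(): time.
- ctrl.current_qpos(): joint angles.
- ctrl.current_joint_vel(): joint speeds.
- ctrl.current_effort(): joint torques, N m.
- ctrl.current_eef_pos(): TCP position.
- ctrl.current_tool_rot(): TCP orientation.
- ctrl.current_contact_force(): force on the tool from outside, world axes, zero at the start.
- ctrl.current_torque(): the same for the moment, N m.
- ctrl.current_finger_gap(): finger opening in m.
- ctrl.current_grip_force(): force on a finger pad.
Only numpy, scipy, OpenCV 4.12 (cv2) and the standard library are available. Lean on these libraries where they do the work, as an engineer would, in place of code of your own. Each camera call takes 0.05 s, during which the arm holds its last target. There are 200 camera calls.

## Task

The snap ring of the small white mixer drive is already seated in the jaws of the pliers: swing the hold-down lever up off the end of the upright shaft as far as it goes, then pick the pliers off their rest by their two handles, squeezing them fully so that the ring spreads. Slide the spread ring level down over the shaft, centred on it, until it is at the groove just above the wide hub, without pressing hard on the hub. Finish holding the pliers there, still fully squeezed: do not let the ring close on the shaft, do not let go, and leave the timer, pen, comb and tip box where they are.

Things in the scene. Friction and masses are not known exactly. Their poses are not given: they have to be found in the camera images.
- drive_head: White mixer drive fixed to the bench, 130 x 90 mm (x -53 to +77 mm), box top 45 mm high; origin on the bench under the shaft axis. z up; +x points from the shaft to the lever's post (14 x 32 mm, 128 mm high, 52 mm from the axis); the other sides are open. On the box an aluminium hub 48 mm across, top 75 mm high; from it the upright steel shaft, 20 mm across, rises to 108 mm.
- groove (a point): On the shaft axis at the middle of the groove, 79.5 mm above the bench: the groove is 15 mm across and 9 mm high, from the hub's top face (75 mm) to 84 mm. Axes as drive_head's. A ring that lies on the hub has its centre 2 mm below this point.
- shaft_end (a point): Centre of the shaft's upper end, 108 mm above the bench, 28.5 mm over the groove point.
- hold_lever (a joint): Angle (rad) of the hold-down lever: 0 = down, arm over the shaft's end; starts at 0 to 0.2; stop at 1.25, raised. Stays where left (about 1 N at the knob moves it). Hinge along drive_head's y, 118 mm high, 52 mm to +x of the shaft. At 0 the 60 mm arm points to -x and the stick (9 mm thick, 56 mm long) up, leaning 0.35 rad to -x. Push the stick to +x to raise the arm; at 1.25 it leans 0.9 to +x.
- lever_knob (a point): Centre of the lever's black ball knob (16 mm), about 170 mm above the bench when down; moves with the lever.
- tool_rest: Grey tool rest fixed to the bench, a platform with a flat metal top plate 138 x 84 mm, top 50 mm high. The pliers lie loose on it. Origin on the bench, near under the pliers' pivot, 40 mm from the plate's +x end; the ring is towards +x, the handles wholly over the plate.
- pliers: Snap-ring pliers lying on the tool rest, 157 mm long; origin on the pivot 14 mm above the rest, 64 mm above the bench. x points from the pivot to the ring, y across, z up. The ring (5 mm wire in two halves, each fixed in a jaw, level with the origin; 17 mm inside when closed) fits over the shaft only while the handles are squeezed; fully squeezed it has about 4 mm to spare all round.
- handles_centre (a point): Middle between the two black handles, half-way up (67 mm above the bench, 17 mm above the rest at the start), 70 mm behind the pivot; axes as the pliers'. Each handle is 66 mm long, 8 mm thick, 34 mm high. Take both between the fingers here, closing along y: 44 mm over the handles at rest, 22 mm when fully squeezed, where the two outer faces are parallel and the pliers are at a firm stop. Ring 122 mm ahead.
- ring_centre (a point): Centre of the snap ring, 52 mm ahead of the pivot, 122 mm ahead of handles_centre, 3 mm lower; axes as the pliers'. In the squeeze the handles turn about the pivot and the pliers creep forward between the fingers: the squeezed ring stands about 126 mm (124.5 to 127.5) ahead of the place where the fingers took handles_centre.
- pliers_left (a joint): Angle of the +y half of the pliers in rad: 0 = at rest, ring closed; 0.16 = fully squeezed, ring fully spread (stop; a hard squeeze strains it a little further). A spring closes it; full spread takes about 5 N on each handle.
- pliers_right (a joint): The same for the -y half; the two halves always move alike.
- timer: Bystander: white timer, 66 x 62 x 18 mm, near the front edge; leave it.
- marker: Bystander: marker pen, 132 mm long, near the front edge; leave it.
- comb: Bystander: clear gel comb, 95 x 31 x 9 mm, lying in front of the drive; leave it.
- tip_box: Bystander: pale tip box, 68 x 120 x 62 mm, to the right; leave it.
Mind the look-alikes: they are no part of the job. Leave any blue look-alike of the pliers alone.

How it is judged:
By the outcome, as a careful person would: the job done as asked, in the order asked, and still so for the second after the job is handed in, while the arm keeps its last pose, push and grip.
It also fails if it takes over 53 s, if anything falls off the work surface, if the arm or the gripper's body presses on something with over 40 N, if the wrist force passes 120 N, or if a joint passes its speed limit or range.

## Working session

There is one attempt and no reset: what is moved stays moved. The work goes in short steps, each a Python script; the robot and the scene stay as the last script left them, time stands still between calls to the robot, and variables do not carry over. Pictures are saved under pics/ and viewed, at most 10 in all, crops included, and the job is handed in when it is done.

```bash
mkdir -p pics; ls; python3 - <<'E'
from rig import *
import cv2,numpy as np
ims=[]
for c in("scene","side"):
    p,d=grab_frame(c); np.savez(f"{c}.npz",p=p,d=d)
    cv2.imwrite(f"pics/{c}0.png",p[:,:,::-1])
    print(c,{k:np.round(v,3).tolist() for k,v in camera_params(c).items()})
    for n in("drive_head","lever_knob","pliers","tool_rest","handles_centre"):
        for o in outline_of(c,n):
            m=o["pixels"]; r,cc=np.nonzero(m)
            print(n,round(o["conf"],2),o["at"],m.sum(),(cc.min(),r.min(),cc.max(),r.max()) if len(r) else 0)
print(ctrl.current_time_s())
E
```

```text
pics
scene {'fx': 621.435, 'fy': 621.435, 'cx': 322.516, 'cy': 240.569, 'T': [[0.851, -0.404, 0.336, -0.022], [-0.525, -0.636, 0.566, -1.214], [-0.015, -0.658, -0.753, 1.5], [0.0, 0.0, 0.0, 1.0]]}
drive_head 0.6 [220.1, 165.9] 1188 (np.int64(202), np.int64(130), np.int64(244), np.int64(187))
lever_knob 0.34 [220.4, 165.3] 1119 (np.int64(203), np.int64(131), np.int64(243), np.int64(187))
pliers 0.75 [389.2, 416.7] 484 (np.int64(371), np.int64(393), np.int64(412), np.int64(445))
pliers 0.75 [219.2, 167.3] 1181 (np.int64(203), np.int64(131), np.int64(244), np.int64(187))
pliers 0.6 [382.1, 226.8] 279 (np.int64(371), np.int64(209), np.int64(395), np.int64(246))
pliers 0.58 [274.3, 287.6] 362 (np.int64(261), np.int64(278), np.int64(291), np.int64(309))
tool_rest 0.91 [273.6, 306.8] 1039 (np.int64(250), np.int64(276), np.int64(299), np.int64(324))
handles_centre 0.74 [382.7, 227.4] 312 (np.int64(371), np.int64(208), np.int64(395), np.int64(246))
handles_centre 0.63 [341.5, 337.3] 1246 (np.int64(322), np.int64(313), np.int64(362), np.int64(362))
handles_centre 0.58 [274.6, 292.4] 349 (np.in
[... 599 characters left out ...]
 np.int64(395), np.int64(281))
pliers 0.96 [243.2, 269.8] 394 (np.int64(228), np.int64(265), np.int64(271), np.int64(282))
pliers 0.56 [379.7, 258.0] 199 (np.int64(374), np.int64(245), np.int64(388), np.int64(269))
pliers 0.56 [366.7, 212.1] 248 (np.int64(355), np.int64(209), np.int64(386), np.int64(220))
tool_rest 0.83 [383.0, 267.5] 557 (np.int64(370), np.int64(251), np.int64(395), np.int64(282))
tool_rest 0.18 [379.5, 364.1] 233 (np.int64(367), np.int64(351), np.int64(384), np.int64(373))
handles_centre 0.87 [241.5, 271.7] 393 (np.int64(228), np.int64(266), np.int64(267), np.int64(282))
handles_centre 0.83 [367.1, 216.7] 238 (np.int64(355), np.int64(209), np.int64(385), np.int64(220))
0.6
```

View pics/scene0.png

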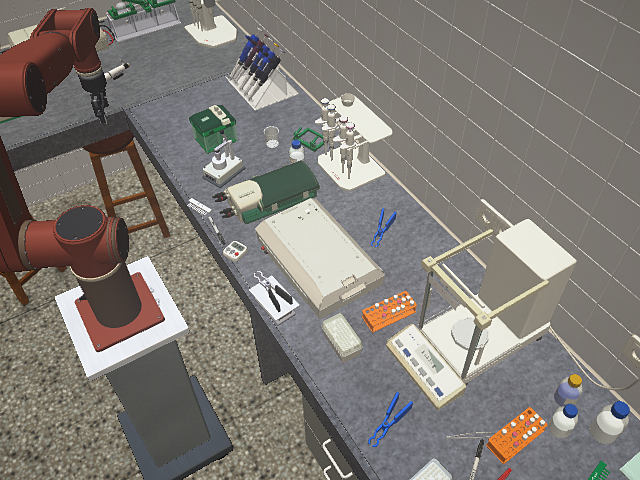

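View pics/side0.png

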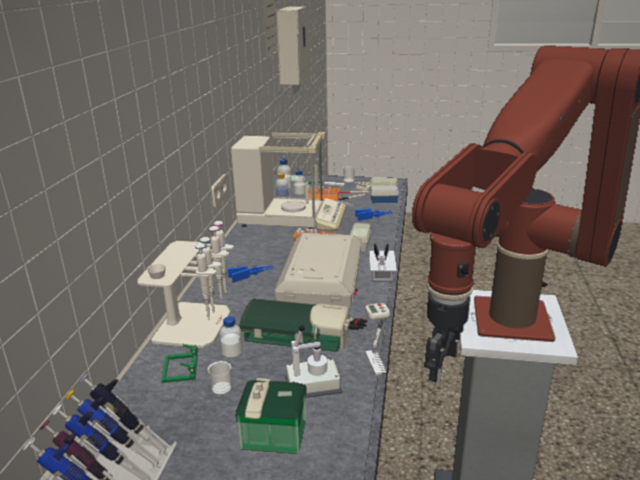

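Scene view: the black-handled pliers lie on the white plate at (274,292), and the white drive with its lever is at (222,165). The two blue pliers at (383,228) and (390,418) are look-alikes. They are blue and lie on the bench, so only the black pair on the rest fits. I'll confirm with one crop and measure both from depth.

```bash
cat > h.py <<'E'
import numpy as np,cv2
from rig import *
from scipy.spatial.transform import Rotation as R
def cloud(d,K,T):
    v,u=np.indices(d.shape); P=np.stack([(u-K["cx"])/K["fx"]*d,(v-K["cy"])/K["fy"]*d,d],-1)
    P=P@T[:3,:3].T+T[:3,3]; P[d<=0]=np.nan; return P
def rect(P,m):
    q=P[m][:,:2]; r=cv2.minAreaRect((q*1000).astype(np.float32)); return np.round(r[0],1),np.round(r[1],1),round(r[2],1),len(q)
E
python3 - <<'E'
from h import *
C={}
for c in("scene","side"):
    f=np.load(c+".npz"); K=camera_params(c); C[c]=(f["p"],cloud(f["d"],K,K["T"]))
def box(P,u0,v0,u1,v1):
    m=np.zeros(P.shape[:2],bool); m[v0:v1,u0:u1]=1; return m
p,P=C["scene"]; z=P[...,2]
m=box(P,245,260,305,325); print("rest",rect(P,m&(abs(z-.05)<.005)), "tool",rect(P,m&(z>.058)&(z<.1)), np.nanmean(P[m&(z>.075)],0))
m=box(P,195,125,250,195); print("drive",rect(P,m&(abs(z-.045)<.005)),"hub",rect(P,m&(abs(z-.075)<.004)),"shaft",rect(P,m&(abs(z-.108)<.004)),"hi",np.nanmean(P[m&(z>.135)&(z<.2)],0))
p,P=C["side"]; z=P[...,2]
m=box(P,280,320,345,400); print("drive",rect(P,m&(abs(z-.045)<.006)),"hub",rect(P,m&(abs(z-.075)<.005)),"hi",np.nanmean(P[m&(z>.135)&(z<.2)],0),rect(P,m&(z>.08)&(z<.2)))
m=box(P,360,240,400,285); print("rest",rect(P,m&(abs(z-.05)<.006)))
a=cv2.resize(C["scene"][0][255:330,240:315],(400,400),interpolation=2);b=cv2.resize(C["scene"][0][120:195,185:260],(400,400),interpolation=2)
cv2.imwrite("pics/crop1.png",np.hstack([a,b])[:,:,::-1])
E
```

```text
rest (array([ 413., -210.]), array([131.5, 181.4]), 3.7, 748) tool (array([ 433.9, -206.2]), array([171.8, 154.8]), 8.4, 783) [ 0.45373086 -0.22087835  0.0847794 ]
drive (array([533. , 425.5]), array([247.4, 145.7]), 69.9, 366) hub (array([531.6, 367.7]), array([376. , 139.1]), 76.4, 169) shaft (array([544.6, 441.8]), array([194.8,  86.9]), 87.7, 91) hi [0.54318746 0.37692734 0.16146084]
drive (array([532.2, 322.2]), array([172.2, 207.5]), 7.4, 967) hub (array([496.3, 331.3]), array([165.4, 336.9]), 22.8, 518) hi [0.54085295 0.38718308 0.16024432] (array([511.7, 385.3]), array([106.5, 368. ]), 0.1, 1017)
rest (array([ 411.1, -268.4]), array([115.6, 237.5]), 6.8, 370)
```

View pics/crop1.png

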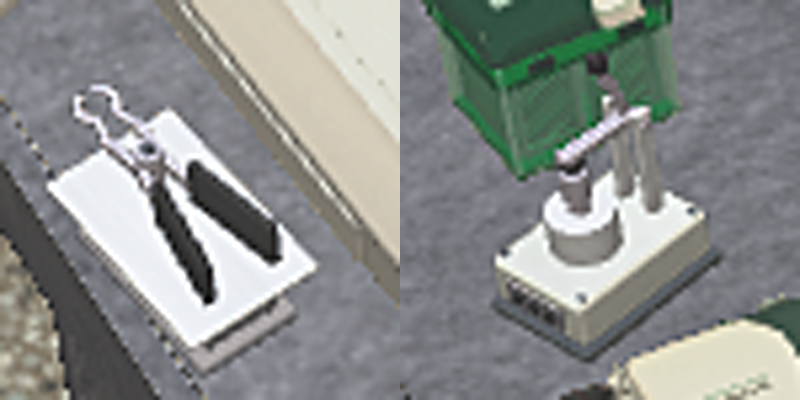

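The crop confirms both targets. The black-handled pliers sit on the plate with the ring towards about +y, and the drive's lever post is towards about +x. Next, a wrist view above the drive.

```bash
cat >> h.py <<'E'
KW=camera_params("wrist"); HE=KW["hand_eye"]
def down(yaw): # tool z down, tool x at yaw in world
    return (R.from_euler("z",yaw)*R.from_rotvec([np.pi,0,0])).as_rotvec()
def wrist():
    T=np.eye(4); T[:3,3]=ctrl.current_eef_pos(); T[:3,:3]=R.from_rotvec(ctrl.current_tool_rot()).as_matrix()
    p,d=grab_frame("wrist"); T=T@HE; return p,d,T,cloud(d,KW,T)
def look_at(xyz,yaw): # camera centre at xyz, tool down
    rv=down(yaw); return np.array(xyz)-R.from_rotvec(rv).as_matrix()@HE[:3,3]
E
python3 - <<'E'
from h import *
print(np.round(HE,3).tolist(),KW["fx"],ctrl.current_tool_rot())
for yaw in(0,np.pi/2,-np.pi/2,np.pi):
    for c in([.52,.38,.42],[.43,-.21,.36]):
        t=look_at(c,yaw); q=kinematics.ik(t,down(yaw)); print(round(yaw,2),np.round(t,3),None if q is None else np.round(q,2))
yaw=0
ctrl.reach(look_at([.52,.38,.42],yaw),down(yaw)); ctrl.dwell(.2)
p,d,T,P=wrist(); np.savez("w1.npz",p=p,d=d,T=T); cv2.imwrite("pics/w1.png",p[:,:,::-1]); print(np.round(T,3).tolist(),ctrl.current_time_s())
for n in("drive_head","lever_knob"):
    for o in outline_of("wrist",n): print(n,o["conf"],o["at"],o["pixels"].sum())
E
```

```text
[[0.0, -0.949, -0.316, 0.081], [1.0, -0.0, 0.001, -0.001], [-0.001, -0.316, 0.949, -0.12], [0.0, 0.0, 0.0, 1.0]] 432.61843001866794 [-5.68361205e-01 -3.08974063e+00 -2.43949624e-05]
0 [0.439 0.379 0.3  ] [ 0.58  0.09  1.59 -0.    1.47  2.15]
0 [ 0.349 -0.211  0.24 ] [-0.74 -0.32  2.07 -0.    1.39  0.83]
1.57 [0.521 0.299 0.3  ] [ 0.39  0.14  1.54 -0.    1.47  0.39]
1.57 [ 0.431 -0.291  0.24 ] [-0.75 -0.02  1.81  0.    1.35 -0.75]
-1.57 [0.519 0.461 0.3  ] [ 0.61  0.36  1.27  0.    1.51 -2.53]
-1.57 [ 0.429 -0.129  0.24 ] [-0.47 -0.21  1.98 -0.    1.37  2.67]
3.14 [0.601 0.381 0.3  ] [ 0.45  0.41  1.21  0.    1.52 -1.12]
3.14 [ 0.511 -0.209  0.24 ] [-0.53  0.06  1.73  0.    1.35 -2.1 ]
[[0.001, -0.949, -0.317, 0.52], [-1.0, -0.001, -0.001, 0.38], [0.001, 0.317, -0.949, 0.42], [0.0, 0.0, 0.0, 1.0]] 2.8083
drive_head 0.86 [316.4, 98.6] 15473
drive_head 0.74 [426.5, 253.7] 2116
lever_knob 0.82 [314.2, 78.4] 2500
lever_knob 0.55 [318.1, 99.3] 15349
```

View pics/w1.png

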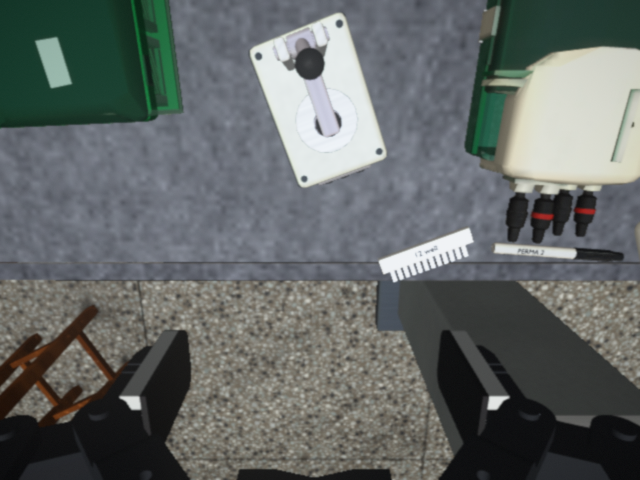

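The wrist view shows the drive upright at the top. The hub and shaft are at about (326,122), the knob at (310,63) and the post end at (303,40), so the yaw is a small positive angle. Now measuring it.

```bash
cat >> h.py <<'E'
def measure_drive(P,ctr,tag=""):
    z=P[...,2]; near=np.hypot(P[...,0]-ctr[0],P[...,1]-ctr[1])<.12
    r=rect(P,near&(abs(z-.045)<.004)); print(tag,"top",r)
    for lo,hi,n in((.071,.079,"hub"),(.104,.112,"z108"),(.13,.2,"lever")):
        m=near&(z>lo)&(z<hi)
        if m.sum()>5: print(n,rect(P,m),np.round(np.nanmean(P[m],0),4))
    m=near&(abs(z-.075)<.004); q=P[m]
    if len(q)>20:
        from scipy.optimize import least_squares
        h=cv2.convexHull((q[:,:2]*1000).astype(np.float32))[:,0]
        s=least_squares(lambda c:np.hypot(*(h-c).T)-24,h.mean(0),loss="soft_l1"); print("hub circ",s.x,s.cost)
E
python3 - <<'E'
from h import *
f=np.load("w1.npz"); P=cloud(f["d"],KW,f["T"])
print("bench z",np.nanmedian(P[200:240,200:300,2]))
measure_drive(P,(.54,.38)); p=f["p"].astype(int)
m=(p.sum(2)<150)&(P[...,2]>.13)&(P[...,2]<.2); m[:, :250]=0;m[:,360:]=0;m[100:]=0; q=P[m]; print("knob px",np.argwhere(m).mean(0),m.sum(),q.mean(0),q.min(0),q.max(0))
E
```

```text
bench z -0.00032125066563271076
 top (array([518. , 374.8]), array([120.6,  80.8]), 20.0, 9117)
hub (array([539.5, 415.1]), array([156. ,  64.9]), 63.1, 2090) [0.5055 0.3703 0.0747]
z108 (array([527.6, 430.3]), array([139.4,  56.5]), 89.2, 102) [0.5276 0.4134 0.1064]
lever (array([544.1, 383.2]), array([24.7, 15.6]), 4.3, 884) [0.541  0.3833 0.1715]
hub circ [507.2437762  371.18618758] 131.5426896384623
knob px [ 51.64 312.84] 25 [0.54495512 0.38058201 0.17562384] [0.54189312 0.37687276 0.17382353] [0.54639715 0.38616209 0.17693564]
```

The box-top rectangle and the hub circle agree: shaft at (0.507, 0.371), yaw 20°. Next, raise the lever with closed fingers.

```bash
cat >> h.py <<'E'
S=np.array([.507,.371]); YD=np.deg2rad(20); EX=np.array([np.cos(YD),np.sin(YD)])
def tipface(f,z,half=.011): # finger +x face at f (rel hinge, mm), tip bottom z rel hinge (mm) -> TCP
    return np.r_[S+EX*(.052+f/1000-half), .118+z/1000+.022]
E
python3 - <<'E'
from h import *
hand.grip(0.0,30)
ctrl.reach(tipface(-42,80),down(YD))
ctrl.line_to(tipface(-42,42),max_speed=.2)
print(ctrl.current_contact_force())
pts=[tipface(-4,42)]+[tipface(42*np.sin(a)-4.5*np.cos(a),42*np.cos(a)+4.5*np.sin(a)) for a in(.3,.5,.7,.85,.95,1.05)]
for t in pts:
    s=ctrl.line_to(t,max_speed=.08,max_force=12); print(s,np.round(ctrl.current_eef_pos()-t,4),np.round(ctrl.current_contact_force(),1))
    if s: break
e=ctrl.current_eef_pos()
ctrl.line_to(np.r_[e[:2]-EX*.012,e[2]+.03],max_speed=.15)
e=ctrl.current_eef_pos(); ctrl.line_to(np.r_[e[:2],.3],max_speed=.25)
hand.grip(.085)
ctrl.reach(look_at([.52,.38,.42],0),down(0))
p,d,T,P=wrist(); np.savez("w2.npz",p=p,d=d,T=T); cv2.imwrite("pics/w2.png",p[0:260,150:500][:,:,::-1]); measure_drive(P,(.54,.38))
print(ctrl.current_time_s())
E
```

```text
[-0.17646135 -0.62817381  0.44978994]
False [0.0001 0.0001 0.0004] [-0.2 -0.7 -1. ]
False [-0.0001 -0.0001 -0.0001] [-0.   0.6 -0. ]
False [-0.0001 -0.0001 -0.0002] [-0.3  0.9  0.3]
False [ 0.     -0.0001 -0.0003] [-0.2 -0.1  0.5]
False [ 0.0001 -0.     -0.0004] [ 0.5 -0.4  0.4]
False [0.0002 0.0002 0.0002] [-0.8  0.1  2.1]
False [-0.0014 -0.0004  0.0026] [-13.2  -6.1  17.4]
 top (array([518.5, 374.3]), array([120.5,  80.8]), 20.1, 9095)
hub (array([518.4, 373. ]), array([70.3, 47.5]), 14.4, 2448) [0.5084 0.3704 0.0746]
z108 (array([527.9, 430. ]), array([140.4,  57.8]), 88.7, 778) [0.5128 0.3896 0.1072]
lever (array([554.7, 384.3]), array([50.6, 19.5]), 14.3, 1493) [0.5488 0.3853 0.1575]
hub circ [507.95243326 370.34028896] 69.36943797188172
9.0583
```

View pics/w2.png

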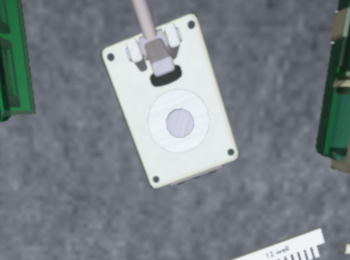

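The lever is up at its stop: 22 N built up there, and the shaft is clear at crop (180,123), which is (330,123) in the full frame. Now looking at the pliers from close up.

```bash
python3 - <<'E'
from h import *
f=np.load("w2.npz"); P=cloud(f["d"],KW,f["T"]); z=P[...,2]
m=(np.hypot(P[...,0]-.507,P[...,1]-.371)<.014)&(abs(z-.107)<.004); print("shaft",rect(P,m),P[m].mean(0))
yaw=np.pi/2
ctrl.reach(look_at([.43,-.12,.34],yaw),down(yaw)); ctrl.dwell(.2)
p,d,T,P=wrist(); np.savez("w3.npz",p=p,d=d,T=T); cv2.imwrite("pics/w3.png",p[:,:,::-1]); z=P[...,2]
near=np.hypot(P[...,0]-.43,P[...,1]+.21)<.15
print("rest",rect(P,near&(abs(z-.05)<.004)),"tool",rect(P,near&(z>.057)&(z<.1)),ctrl.current_time_s())
m=near&(z>.078)&(z<.09); n,l,st,c=cv2.connectedComponentsWithStats(m.astype(np.uint8))
for i in range(1,n):
    if st[i,4]>100: print("handle",st[i],c[i],rect(P,l==i),np.nanmean(P[l==i],0))
E
```

```text
shaft (array([507.3, 369.7]), array([18.9, 19. ]), 0.6, 637) [0.5072734  0.36998615 0.10746717]
rest (array([ 408.9, -184. ]), array([128. , 235.2]), 1.5, 16976) tool (array([ 474.8, -201.6]), array([239.2, 231.6]), 58.8, 65789) 11.65
handle [ 397    7   53  411 9518] [417.5611473 212.1916369] (array([ 497.8, -201.7]), array([ 34.4, 264.3]), 4.5, 9518) [ 0.49320264 -0.18906504  0.08413449]
handle [247 220  20  23 163] [257.01840491 230.97546012] (array([ 393.6, -195.2]), array([11. , 12.1]), 33.3, 163) [ 0.39430486 -0.19562996  0.0787449 ]
handle [ 275  265   36   89 1127] [292.32919255 308.44631766] (array([ 416. , -250.1]), array([ 8.3, 65.6]), 14.7, 1127) [ 0.41601291 -0.2478444   0.08265141]
handle [ 239  268   13   91 1107] [244.77687444 312.41102078] (array([ 384.2, -252.7]), array([64.9,  8.1]), 87.0, 1107) [ 0.38448046 -0.25076959  0.08270231]
```

View pics/w3.png

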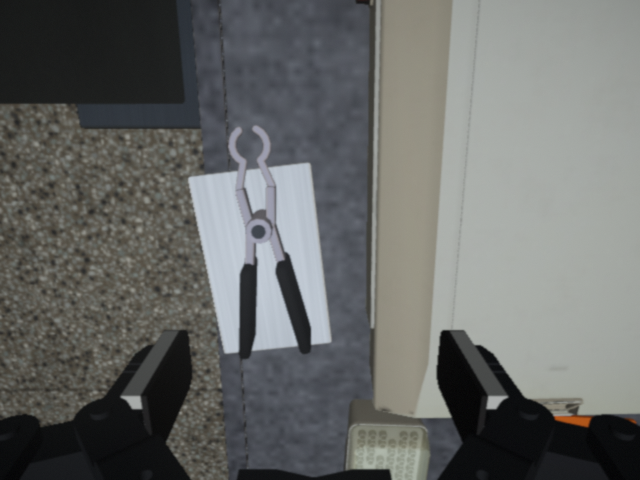

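View: the closed ring is at (250,145), the pivot at (258,231) and the handles at (245,312) and (292,308), all free on the plate. A cream machine stands to the right from column 372. Computing the grasp and the clearance.

```bash
python3 - <<'E'
from h import *
f=np.load("w3.npz"); P=cloud(f["d"],KW,f["T"]); T=f["T"]; z=P[...,2]
def px(u,v,h):
    r=T[:3,:3]@np.array([(u-KW["cx"])/KW["fx"],(v-KW["cy"])/KW["fy"],1]); return T[:3,3]+r*(h-T[2,3])/r[2]
m=np.zeros(z.shape,bool); m[118:164,222:276]=1; m&=(z>.055)&(z<.075); print("ring",rect(P,m)); 
v,u=np.nonzero(m); print(u.min(),u.max(),v.min(),v.max(), px((u.min()+u.max())/2,(v.min()+v.max())/2,.0665))
print("pivot px",px(258.5,231.5,.079), "ring px",px(249.5,145,.066))
m=np.zeros(z.shape,bool); m[280:380,335:420]=1; m&=z>.02; print("machine xmin",np.nanmin(P[m][:,0]),np.nanpercentile(P[m][:,0],5), P[330,[360,370,376,385,400,430]].round(3).tolist())
m=np.zeros(z.shape,bool); m[400:470,340:430]=1; m&=z>.02; print("tipbox?",rect(P,m),np.nanmax(P[m][:,1]))
E
```

```text
ring (array([ 389.6, -143.6]), array([23.1, 26.4]), 89.7, 701)
228 270 125 163 [ 0.38994231 -0.14330556  0.0665    ]
pivot px [ 0.39525686 -0.19588833  0.079     ] ring px [ 0.39015024 -0.14395273  0.066     ]
machine xmin 0.4714055212372257 0.4730151300568208 [[0.471, -0.31, -0.001], [0.477, -0.301, 0.016], [0.475, -0.275, 0.061], [0.48, -0.271, 0.069], [0.489, -0.266, 0.077], [0.504, -0.256, 0.096]]
tipbox? (array([ 484.2, -313.6]), array([ 72.6, 253.1]), 4.7, 5293) -0.18997802434298183
```

```bash
python3 - <<'E'
from h import *
y=np.deg2rad(95.7); G=np.array([.4015,-.2649])
hand.grip(.060,40)
ctrl.reach(np.r_[G,.15],down(y))
print(ctrl.line_to(np.r_[G,.075],max_speed=.1,max_force=8),ctrl.current_eef_pos(),ctrl.current_contact_force())
hand.grip(.015,40); ctrl.dwell(.3)
print(ctrl.current_finger_gap(),ctrl.current_grip_force(),ctrl.current_eef_pos(),ctrl.current_contact_force())
ctrl.line_to(np.r_[G,.15],max_speed=.1); ctrl.dwell(.2)
print(ctrl.current_finger_gap(),ctrl.current_grip_force(),ctrl.current_contact_force(),ctrl.current_time_s())
p,d,T,P=wrist(); np.savez("w4.npz",p=p,d=d,T=T,e=ctrl.current_eef_pos()); cv2.imwrite("pics/w4.png",p[:,:,::-1])
E
```

```text
False [ 0.40204846 -0.26521503  0.07568677] [-0.03501528 -0.34446133  0.48014735]
0.019032997932509454 40.388263463974 [ 0.40266172 -0.26613984  0.07684599] [-0.86261013  0.67164151  7.70691118]
0.018698346982471716 39.486520886421204 [-4.06719870e-04 -8.30186428e-02 -2.35391048e+00] 15.2417
```

View pics/w4.png

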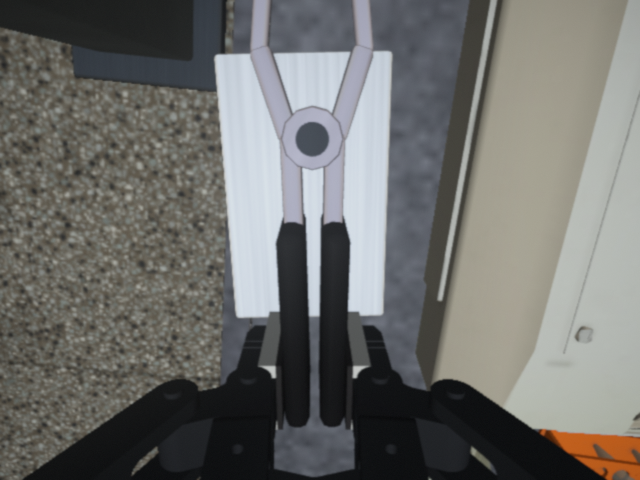

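The pliers are held squeezed (gap 18.7 mm). The pivot shows at (312,138), but the ring is just out of view above. I'll find the ring in the tool frame from the pivot and the jaw symmetry, and check the tilt.

```bash
cat >> h.py <<'E'
def pliers_in_tool(p,d):
    Q=cloud(d,KW,HE); z=Q[...,2]  # tool frame, z ahead(down)
    u0,v0=312,138
    g=(p.astype(int).sum(2)<260)
    m=np.zeros(z.shape,bool); m[122:156,296:330]=1; m&=g&(z<.02); q=Q[m]; print("pivot dark cap",q.mean(0).round(4),m.sum())
    for n,(a,b,c,e) in dict(jawL=(0,40,245,280),jawR=(0,40,345,380),jl2=(60,105,255,290),jr2=(60,105,335,375),hL=(240,300,276,312),hR=(240,300,318,352),hLb=(380,415,280,312),hRb=(380,415,318,350)).items():
        m=np.zeros(z.shape,bool); m[a:b,c:e]=1; m&=(z<.03)&(z>-.04); q=Q[m]
        if len(q): print(n,np.median(q,0).round(4),"y",q[:,1].min().round(4),q[:,1].max().round(4),len(q))
E
python3 - <<'E'
from h import *
f=np.load("w4.npz"); pliers_in_tool(f["p"],f["d"]); print(f["e"])
E
```

```text
pivot dark cap [ 0.0717 -0.0007 -0.0018] 773
jawL [ 0.1024 -0.0148  0.0111] y -0.018 -0.0121 730
jawR [0.1024 0.0127 0.0112] y 0.01 0.016 731
jl2 [ 0.0863 -0.0123  0.0085] y -0.0167 -0.0076 1044
jr2 [0.0863 0.0105 0.0084] y 0.0059 0.0156 1050
hL [ 0.0357 -0.0064 -0.0061] y -0.0111 -0.0025 1807
hR [ 0.0359  0.0055 -0.0062] y 0.0017 0.01 1748
hLb [-0.0063 -0.0061 -0.0063] y -0.0102 -0.0018 1040
hRb [-0.0059  0.0061 -0.0065] y 0.0015 0.0102 1081
[ 0.40119671 -0.26463294  0.14934388]
```

```bash
cat >> h.py <<'E'
SH=np.array([.5073,.3701]); RT=np.array([.1250,-.0011,.0135])
def tcp_for_ring(xy,z):
    c,s=EX; return np.r_[np.array(xy)-np.array([c*RT[0]+s*RT[1], s*RT[0]-c*RT[1]]), z+RT[2]]
E
python3 - <<'E'
from h import *
e=ctrl.current_eef_pos(); ctrl.line_to(np.r_[e[:2],.30],max_speed=.2)
ctrl.reach(tcp_for_ring(SH,.29),down(YD))
ctrl.line_to(tcp_for_ring(SH,.135),max_speed=.15); ctrl.dwell(.3)
print(ctrl.current_eef_pos()-tcp_for_ring(SH,.135),ctrl.current_finger_gap(),ctrl.current_grip_force(),ctrl.current_contact_force(),ctrl.current_time_s())
ims=[]
for c in("scene","side"):
    p,d=grab_frame(c); K=camera_params(c); P=cloud(d,K,K["T"]); np.savez(f"{c}5.npz",p=p,d=d)
    X=np.linalg.inv(K["T"])@np.r_[SH,.12,1]; u,v=int(K["fx"]*X[0]/X[2]+K["cx"]),int(K["fy"]*X[1]/X[2]+K["cy"]); print(c,u,v)
    a=cv2.resize(p[v-20:v+20,u-20:u+20],(400,400),interpolation=cv2.INTER_CUBIC); ims.append(a)
cv2.imwrite("pics/hov.png",np.hstack(ims)[:,:,::-1])
p,d,T,P=wrist(); np.savez("w5.npz",p=p,d=d,T=T); pliers_in_tool(p,d)
E
```

```text
[0.00028467 0.0001997  0.00059228] 0.01888002043893432 39.49393451213837 [ 0.00575325  0.53872043 -2.27663742] 19.9
scene 216 148
side 315 343
pivot dark cap [nan nan nan] 0
jawL [ 0.1023 -0.0147  0.0112] y -0.018 -0.012 727
jawR [0.1024 0.0128 0.0111] y 0.0099 0.016 729
jl2 [ 0.0863 -0.0122  0.0085] y -0.0166 -0.0076 1045
jr2 [0.0863 0.0105 0.0084] y 0.0059 0.0156 1047
hL [ 0.0357 -0.0064 -0.0061] y -0.011 -0.0025 1810
hR [ 0.0359  0.0055 -0.0062] y 0.0018 0.0099 1747
hLb [-0.0064 -0.0061 -0.0063] y -0.0103 -0.0018 1040
hRb [-0.0059  0.0061 -0.0064] y 0.0015 0.0102 1081h.py:35: RuntimeWarning: Mean of empty slice.
  m=np.zeros(z.shape,bool); m[122:156,296:330]=1; m&=g&(z<.02); q=Q[m]; print("pivot dark cap",q.mean(0).round(4),m.sum())
  ret = um.true_divide(
```

View pics/hov.png

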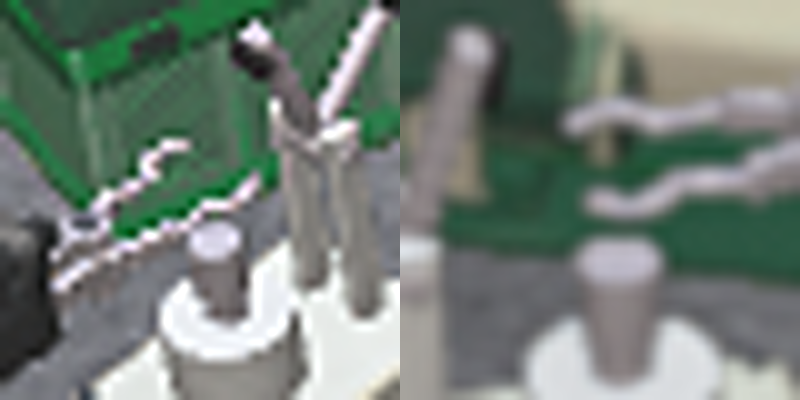

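The hover view shows both ring halves spread above the shaft end. In the side crop, the shaft top is at (220,262) and the ring centre at about (217,160). In the scene crop they are at (215,243) and about (200,178). Checking these offsets by projection.

```bash
python3 - <<'E'
from h import *
ims=[]
for c,(u0,v0) in dict(scene=(196,128),side=(295,323)).items():
    K=camera_params(c); W=np.linalg.inv(K["T"])
    def pr(xy,z):
        X=W@np.r_[xy,z,1]; return np.array([(K["fx"]*X[0]/X[2]+K["cx"]-u0+.5)*10,(K["fy"]*X[1]/X[2]+K["cy"]-v0+.5)*10])
    EY=np.array([-EX[1],EX[0]])
    print(c,"top",pr(SH,.108).round(),"ringc",pr(SH,.135).round(),"per mm ex",(pr(SH+EX*.001,.135)-pr(SH,.135)).round(1),"ey",(pr(SH+EY*.001,.135)-pr(SH,.135)).round(1))
    p=np.load(c+"5.npz")["p"]; a=cv2.resize(p[v0:v0+40,u0:u0+40],(400,400),interpolation=2)
    t0={"scene":np.array([215,243]),"side":np.array([220,262])}[c]-pr(SH,.108)
    for r,col in((.0100,(255,0,0)),(.0140,(255,255,0))):
        for z in(.135,)+((.108,) if r<.011 else ()):
            pts=[pr(SH+r*np.array([np.cos(t),np.sin(t)]),z)+t0 for t in np.linspace(0,6.28,40)]
            cv2.polylines(a,[np.array(pts).astype(np.int32)],True,col,1)
    ims.append(a)
cv2.imwrite("pics/hov2.png",np.hstack(ims)[:,:,::-1])
E
```

```text
scene top [212. 238.] ringc [201. 177.] per mm ex [ 2.1 -1.5] ey [-2.1 -1.2]
side top [212. 255.] ringc [209. 162.] per mm ex [-4.1  0.5] ey [0.7 2.4]
```

View pics/hov2.png

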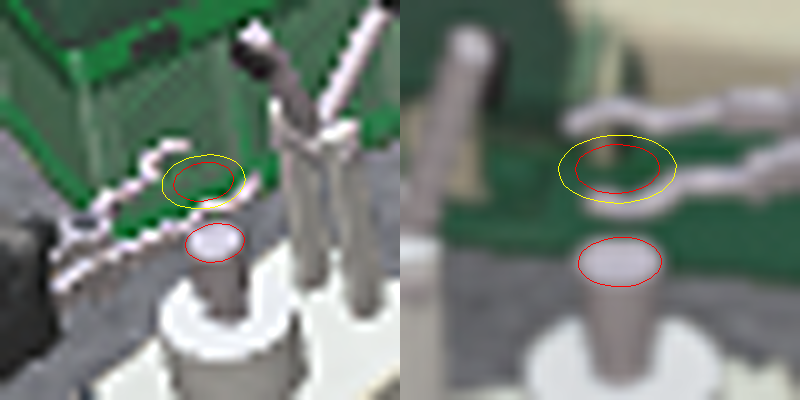

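```bash
python3 - <<'E'
from h import *
EY=np.array([-EX[1],EX[0]])
for c in("scene","side"):
    f=np.load(c+"5.npz"); K=camera_params(c); P=cloud(f["d"],K,K["T"]); D=P[...,:2]-SH; x=D@EX*1000; y=D@EY*1000; z=P[...,2]*1000
    m=(abs(x)<11)&(abs(y)<11)&(z>100)&(z<112); print(c,"shafttop",np.median(z[m]),x[m].mean(),y[m].mean(),m.sum(),(x[m].min()+x[m].max())/2,(y[m].min()+y[m].max())/2)
    m=(z>122)&(z<150)&(x>-40)&(x<25)&(abs(y)<28)
    for s in(1,-1):
        k=m&(y*s>0); i=np.argsort(x[k]); print(np.c_[x[k],y[k],z[k]][i].round(0).astype(int).tolist())
E
```

```text
scene shafttop 103.92947339467207 0.07509753096773673 -2.01160101408534 15 -0.7937416305166183 -0.052717422754749776
[[-36, 7, 144], [-36, 13, 140], [-35, 5, 140], [-34, 5, 143], [-29, 16, 138], [-25, 15, 136], [-25, 10, 138], [-22, 13, 139], [-22, 9, 137], [-17, 7, 144], [-17, 14, 136], [-13, 13, 134], [-9, 13, 135], [-8, 18, 136], [-4, 17, 139], [-3, 19, 132], [-2, 25, 134], [-1, 16, 137], [2, 18, 138], [3, 9, 142], [6, 18, 135]]
[[-40, -24, 140], [-39, -19, 141], [-39, -14, 143], [-38, -16, 134], [-37, -18, 144], [-34, -19, 143], [-34, -17, 137], [-31, -15, 143], [-28, -15, 132], [-27, -15, 135], [-27, -16, 140], [-24, -16, 134], [-21, -19, 142], [-20, -12, 134], [-15, -11, 130], [-14, -16, 140], [-10, -11, 131], [-10, -17, 138], [-7, -19, 138], [-7, -24, 140], [-5, -22, 142], [-5, -26, 139], [-2, -24, 141], [5, -21, 135], [8, -13, 133], [8, -19, 140], [9, -16, 133]]
side shafttop 107.19308342408223 -1.311631278642965 3.1375521926311336 40 -1.6072820114598603 1.758293314206802
[[-40, 16, 139], [-38, 12, 137], [-38, 13, 141], [-37, 15, 136], [-37, 16, 134], [-36, 12, 140], [-35, 16
[... 806 characters left out ...]
, -9, 140], [-35, -9, 134], [-33, -12, 141], [-33, -12, 133], [-33, -11, 139], [-33, -11, 136], [-31, -16, 139], [-31, -14, 138], [-31, -13, 133], [-30, -11, 137], [-29, -18, 132], [-28, -14, 138], [-27, -17, 136], [-26, -13, 136], [-24, -15, 138], [-23, -12, 134], [-23, -10, 138], [-20, -10, 136], [-20, -8, 140], [-19, -15, 135], [-18, -12, 135], [-16, -16, 135], [-16, -11, 136], [-14, -16, 135], [-13, -7, 139], [-12, -17, 138], [-11, -13, 135], [-11, -10, 140], [-9, -17, 138], [-9, -16, 136], [-7, -21, 133], [-7, -17, 139], [-5, -21, 136], [-4, -17, 136], [-2, -19, 135], [-2, -18, 139], [0, -21, 137], [0, -17, 137], [1, -12, 138], [3, -16, 138], [3, -16, 135], [5, -16, 138], [6, -16, 135]]
```

The side-camera depth puts the ring at +1.5 mm in y, against a shaft bias of about +2 mm. In x it agrees to about 1 mm, and the height agrees. It's centred within tolerance, so I'm descending with a force guard.

```bash
python3 - <<'E'
from h import *
f0=ctrl.current_contact_force()
for z in(.115,.105,.095,.087,.0795):
    s=ctrl.line_to(tcp_for_ring(SH,z),max_speed=.05,max_force=5)
    ctrl.dwell(.1); print(z,s,np.round(ctrl.current_eef_pos()-tcp_for_ring(SH,z),4),np.round(ctrl.current_contact_force()-f0,1),round(ctrl.current_finger_gap(),4))
    if s: break
ctrl.dwell(.4); print(ctrl.current_contact_force()-f0,ctrl.current_torque(),ctrl.current_grip_force(),ctrl.current_time_s())
p,d,T,P=wrist(); pliers_in_tool(p,d)
p,d=grab_frame("side"); np.savez("side6.npz",p=p,d=d); a=cv2.resize(p[320:375,285:340],(560,560),interpolation=2); cv2.imwrite("pics/fin.png",a[:,:,::-1])
E
```

```text
0.115 False [0.0002 0.0001 0.0002] [-1.   1.  -0.8] 0.019
0.105 False [-0.     -0.     -0.0001] [-0.7  0.6 -0.4] 0.0188
0.095 False [-0.     -0.     -0.0001] [-0.   1.  -0.1] 0.019
0.087 False [-0.0001 -0.     -0.0001] [0.1 0.8 1.3] 0.0188
0.0795 False [-0.     -0.0001 -0.0001] [-0.4  0.2 -0.7] 0.0189
[-0.61278841 -0.57265449 -0.36996   ] [ 0.00108312  0.09845761 -0.03485459] 39.52005743980408 22.8083
pivot dark cap [nan nan nan] 0
jawL [ 0.1037 -0.0133  0.0116] y -0.0198 -0.0093 1033
jawR [0.1037 0.0129 0.0115] y 0.0092 0.0183 944
jl2 [ 0.0865 -0.0116  0.0085] y -0.016 -0.0069 1047
jr2 [0.0865 0.0112 0.0084] y 0.0065 0.0162 1050
hL [ 0.0359 -0.0057 -0.0061] y -0.0104 -0.0019 1811
hR [ 0.0361  0.0062 -0.0061] y 0.0025 0.0107 1751
hLb [-0.006  -0.0055 -0.0063] y -0.0095 -0.0011 1043
hRb [-0.0057  0.0068 -0.0064] y 0.0022 0.0109 1081h.py:35: RuntimeWarning: Mean of empty slice.
  m=np.zeros(z.shape,bool); m[122:156,296:330]=1; m&=g&(z<.02); q=Q[m]; print("pivot dark cap",q.mean(0).round(4),m.sum())
  ret = um.true_divide(
```

View pics/fin.png

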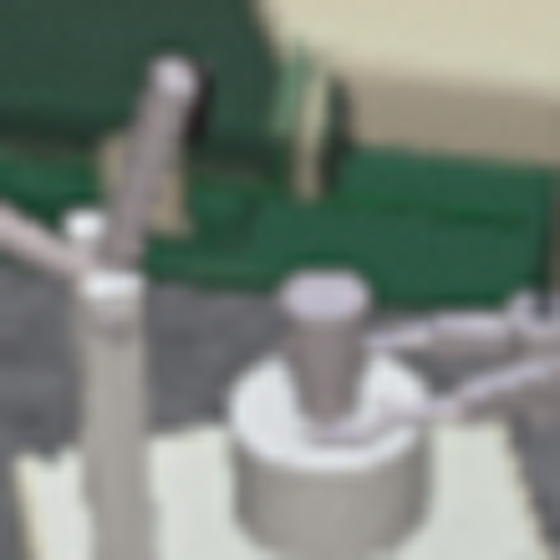

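The ring is around the shaft at hub level: the near half crosses in front of the shaft foot at about (330,432), and the lever is up. The wrist view hints at a 0.7 mm sideways drift, so I'll check the near half by depth.

```bash
python3 - <<'E'
from h import *
EY=np.array([-EX[1],EX[0]])
f=np.load("side6.npz"); K=camera_params("side"); P=cloud(f["d"],K,K["T"]); D=P[...,:2]-SH; x=D@EX*1000; y=D@EY*1000; z=P[...,2]*1000
m=(z>102)&(z<112)&(abs(x)<13)&(abs(y)<16); print("top c",x[m].min(),x[m].max(),y[m].min(),y[m].max())
p=f["p"]
for v in range(358,368): print(v,[(u,int(p[v,u].mean()),round(x[v,u]),round(y[v,u]),round(z[v,u])) for u in range(313,325,2)])
for i in range(3):
    q,d,T,_=wrist(); Q=cloud(d,KW,HE)
    w=[]
    for c,e in((276,312),(318,352)):
        m=np.zeros(d.shape,bool); m[240:300,c:e]=1; m&=(Q[...,2]<.03); w.append(np.median(Q[m][:,1]))
    print(np.round(w,4),np.mean(w).round(5), ctrl.current_contact_force().round(2))
E
```

```text
top c -10.152340205962174 7.196305987348708 -11.59805428179951 14.070541314559675
358 [(313, 193, 5, -12, 71), (315, 122, 3, 6, 83), (317, 128, -1, 10, 86), (319, 128, -7, 6, 82), (321, 217, -13, -1, 76), (323, 220, -18, -3, 74)]
359 [(313, 201, 7, -5, 73), (315, 124, 3, 2, 77), (317, 132, -1, 9, 82), (319, 134, -7, 5, 78), (321, 210, -12, 2, 75), (323, 207, -17, 4, 76)]
360 [(313, 208, 8, 4, 77), (315, 138, 4, 7, 78), (317, 135, -1, 9, 79), (319, 154, -6, 8, 77), (321, 210, -12, 2, 72), (323, 189, -15, 16, 82)]
361 [(313, 215, 8, 6, 75), (315, 169, 5, 17, 83), (317, 152, -1, 6, 74), (319, 185, -6, 6, 73), (321, 198, -9, 19, 82), (323, 175, -14, 16, 79)]
362 [(313, 215, 9, 8, 74), (315, 180, 5, 18, 81), (317, 172, 2, 25, 86), (319, 184, -4, 19, 80), (321, 180, -9, 19, 80), (323, 192, -15, 13, 74)]
363 [(313, 218, 10, 16, 77), (315, 188, 5, 15, 76), (317, 168, 1, 19, 78), (319, 169, -4, 23, 80), (321, 185, -10, 15, 73), (323, 214, -14, 15, 73)]
364 [(313, 219, 9, 11, 70), (315, 215, 6, 19, 76), (317, 212, 1, 23, 78), (319, 210, -3, 23, 77), (321, 211, -9, 16, 71), (323, 198, -14, 19, 72)]
365 [(313, 200, 10, 16, 71), (315, 217, 6, 21, 75), (317, 220, 2, 23, 75), (319, 216, -3, 24, 75), (321, 195, -8, 25, 75), (323, 159, -13, 22, 72)]
366 [(313, 164, 11, 21, 72), (315, 177, 6, 23, 73), (317, 180, 1, 22, 71), (319, 176, -3, 22, 71), (321, 164, -8, 24, 71), (323, 143, -13, 21, 68)]
367 [(313, 152, 11, 18, 67), (315, 159, 7, 23, 70), (317, 160, 1, 22, 68), (319, 156, -3, 23, 69), (321, 152, -7, 27, 70), (323, 144, -13, 21, 66)]
[-0.0057  0.0062] 0.00022 [ 0.16 -0.67 -1.82]
[-0.0057  0.0062] 0.00023 [ 0.15 -0.01 -2.82]
[-0.0057  0.0062] 0.00023 [-0.08 -1.1  -1.88]
```

The near half sits about 19.5 mm from the axis and nothing is touching. I'll trim out the 0.7 mm drift and hand in.

```bash
python3 - <<'E'
import h; from h import *
h.RT[1]=-.0004
print(ctrl.line_to(tcp_for_ring(SH,.0795),max_speed=.01,max_force=5)); ctrl.dwell(.4)
print(ctrl.current_finger_gap(),ctrl.current_grip_force(),ctrl.current_contact_force(),ctrl.current_eef_pos()-tcp_for_ring(SH,.0795),ctrl.current_time_s())
print(order.finish_job())
E
```

```text
False
0.01873897081662404 39.517343044281006 [ 1.37362798  1.07584389 -2.13670939] [-5.16338861e-06 -9.45395508e-06 -1.05389096e-06] 23.7083
the job is handed in; nothing more can be done
None
```

I handed the job in at 23.7 s: the lever is up at its stop, and the spread ring is around the shaft at the groove, centred to about 1–2 mm by my measurements. The pliers are still held fully squeezed, with no sign of contact with the shaft or hub.

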